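Close the compressor hatch's quarter-turn

TASK

On the cake decorator's airbrush compressor, the orange quarter-turn fastener on the hatch cover is undone. Press its head down and turn it a quarter turn clockwise (seen from above) until its cam catches, then let go so that it stays down. Leave the grey fastener done up as it is.

Things in the scene. Friction and masses are not known exactly. Their poses are not given: they have to be found in the camera images.
- orange_head (a point): Orange head on the white compressor (fixed, 110 mm high): round flange 56 wide, 6 thick, under an upright wing 46 long, 14 thick, 37 high, to pinch across its 14 mm. Point on the turning axis, in the wing, 14 below its top, 22 above the flange; undone, 153 above the bench. x along the wing, y across it, z up; moves with the head. An alike grey head stands 130 mm away
- orange_press (a joint): How far the orange head is pushed straight down, in m: 0 fully up (undone), 0.012 bottom stop. A spring pushes back with 8 N at 0, 13 N at the bottom. The cam can turn only when the head is deeper than 0.0075; turned a quarter and let go, the head rises to about 0.005 and is caught there
- orange_turn (a joint): Angle of the orange head, rad, growing clockwise seen from above: 0 to 0.1 undone, 1.57 a quarter turn, caught (stop at 1.62). The catch takes the cam from about 1.37 on. It turns lightly (under 0.1 N m) while pressed; a yellow mark on the seat lies under each end of the turned wing
- grey_turn (a joint): Angle of the grey head, of the same shape and size, already done up: 1.57 caught. It stands 5 mm lower than the undone one, its wing at right angles to it

How it is judged:
By the outcome, as a careful person would: the job done as asked, in the order asked, and still so for the second after the job is handed in, with the robot touching nothing.
It also fails if it takes over 32 s, if anything falls off the work surface, if the arm or the gripper's body presses on something with over 40 N, if the wrist force passes 120 N, or if a joint passes its speed limit or range.

ROBOT

A 7-joint arm with a two-finger parallel gripper is mounted at the origin on the work surface. World frame = base frame: x ahead of the robot, y to its left, z up, the work surface at z = 0. Lengths are in m, angles in rad, forces in N, time in s.
With the tool pointing down it reaches from about 0.425 to 0.925 m from the base axis. Payload 6.8 kg.
Tool frame: the origin (TCP) lies at the very end of the fingers, on their centre line; the grasp point (between the pads) lies arm.tcp_to_grasp behind it (arm.tcp_to_grasp is the distance from the TCP to the grasp point, in m); z points along the fingers, y is the direction in which the jaws open and shut (so a half turn about z gives the same grasp; the last joint's range is limited). The gripper opens to 85 mm and grips with 20 to 120 N. Pads are 22 mm wide; open, the fingers measure 114 mm over their backs; the gripper's body (76 mm by 85 mm) begins 54 mm behind the grasp point. The pads swing forward as they close: fully open they stand 13 mm farther back than shut.
Start: joints at [-1.268, 0.477, 0.022, 1.555, -0.011, 1.109, -0.083], TCP at [0.27, 0.619, 0.231] pointing down, gripper open.
Joint ranges: [-2.96, 2.96], [-0.34, 2.1], [-1.41, 1.46], [0.24, 2.44], [-1.37, 4.51], [0.17, 1.92], [-2.96, 2.96]. Speed limits (rad/s): [2.39, 2.39, 3.14, 3.14, 3.14, 3.14, 3.14].

INTERFACE

Orientations are given as [roll, pitch, yaw] about the fixed x, y, z axes, in that order (R = Rz(yaw) Ry(pitch) Rx(roll)).
In Python, from plant import arm gives the robot as it stands.
- The arm moves only by the tool arm_command, never from a script. Its argument "moves" is a list that holds one entry, the list of rows, each a list of 7 numbers: the shift along the tool's x, y, z in units of 30 mm (1.0 is 30 mm), then the turn, a rotation vector about the tool's x, y, z in units of 6 degrees (1.0 is 6 degrees), then the opening, from 0 (shut) to 1 (fully open). A call has 1 to 10 rows; each row shifts and turns the commanded pose from where the row before left it, along the tool's axes as they then stand; what a row does not reach is not made up. A row lasts 1/12 s, in which the tool goes at most 41.7 mm and 7.16 degrees, less where a joint would pass 70% of its speed; a pose out of reach is approached as far as the arm can. A call is refused whole if a number of a shift passes 1 or a number of a turn 1, either way. A call with a gripper value outside its range is refused whole. The fingers move at their own pace and stop on an object; "squeeze" is the grip in N (left out, the last holds). Time passes only in rows, so rows that do not move let the fingers close. It gives the time, the measured TCP pose, the force and the opening at its end, in the units of the state.
- arm.get_obs(): the state, without advancing time (a new reading comes with each control period).
- arm.snapshot(name): name is "scene" or "side" or "wrist"; returns a dict with "frame" (384x512x3 uint8, blue, green, red), "fx", "fy", "cx", "cy" (pixels), "R" (3x3) and "t" (3): a world point X has camera coordinates R X + t. Camera axes: x right, y down, z forward; pixel columns grow to the right and rows downward; lengths in m; the calibration is good to about 2 mm. The wrist camera is an equidistant fisheye: a pixel r from the principal point sees the ray r / f radians off the axis. A picture is of the moment at which its call begins. There is no depth.
- arm.finish_job(): hands the job in, once; it reports no verdict.
The state is a dict: "time": time; "q": joint angles; "qvel": joint speeds; "effort": joint torques, N m; "position": TCP position; "tool_rot": TCP orientation; "contact_force": force on the tool from outside, world axes, zero at the start; "moment": the same for the moment, N m; "width": finger opening in m.
Only numpy, scipy, OpenCV 4.12 (cv2) and the standard library are available. Lean on these libraries where they do the work, as an engineer would, in place of code of your own. Each camera call takes 0.05 s, during which the arm holds its last target. There are 200 camera calls.

## Working session

There is one attempt and no reset: what is moved stays moved. The work goes in short steps, Python scripts to look and compute and a tool call to move; the robot and the scene stay as the last step left them, time stands still between calls to the robot, and variables do not carry over. Pictures are saved under pics/ and viewed, about 8 in all and at most 12, crops included, and the job is handed in when it is done.

Besides the shell and the picture viewer there is one more tool, called after "Call:" as name(argument=value, ...), one argument or row to a line, values as JSON. arm_command: Moves the arm, as the interface text tells. Its arguments: {"type":"object","properties":{"moves":{"type":"array"},"squeeze":{"type":"number"}},"required":["moves"]}

```bash
mkdir -p pics; ls; python3 - <<'E'
from plant import arm
import cv2,numpy as np
o=arm.get_obs();print({k:np.round(v,3).tolist() for k,v in o.items()},arm.tcp_to_grasp)
a=[arm.snapshot(n) for n in("scene","side","wrist")]
for s in a:print(s['fx'],s['cx'],s['cy'],np.round(s['R'],3).tolist(),np.round(s['t'],3).tolist())
cv2.imwrite('pics/a.png',a[0]['frame']);cv2.imwrite('pics/b.png',a[1]['frame']);cv2.imwrite('pics/c.png',a[2]['frame'])
E
```

```text
pics
{'time': 0.0, 'q': [-1.268, 0.478, 0.022, 1.556, -0.011, 1.109, -0.083], 'qvel': [0.001, -0.002, 0.0, -0.0, 0.001, 0.001, 0.001], 'effort': [-0.0, -59.646, 1.608, -28.119, 0.013, 0.01, -0.0], 'position': [0.269, 0.618, 0.23], 'tool_rot': [-3.14, 0.0, 2.731], 'contact_force': [-0.114, -0.342, 0.702], 'moment': [0.008, 0.041, -0.027], 'width': 0.085} 0.0187
386.983217484934 250.49411942771343 190.0258670577026 [[-0.691, 0.723, 0.008], [0.375, 0.367, -0.851], [-0.618, -0.585, -0.525]] [0.351, -0.076, 1.158]
422.7258501017508 259.4674997762206 193.92855868988624 [[0.953, -0.305, 0.003], [-0.202, -0.639, -0.743], [0.228, 0.707, -0.67]] [-0.544, 0.304, 0.609]
297.3186396354542 254.73250419039414 191.07973089344108 [[0.4, 0.917, -0.002], [0.868, -0.378, 0.322], [0.294, -0.131, -0.947]] [-0.673, -0.042, 0.381]
```

View pics/a.png

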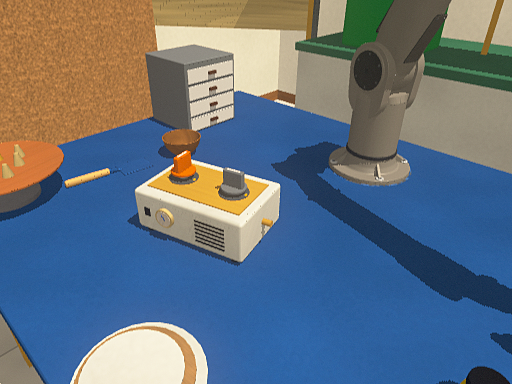

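View pics/b.png

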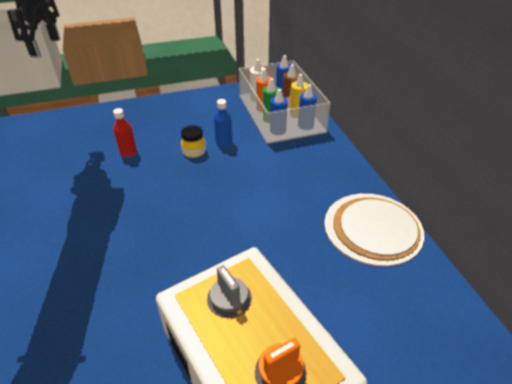

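View pics/c.png

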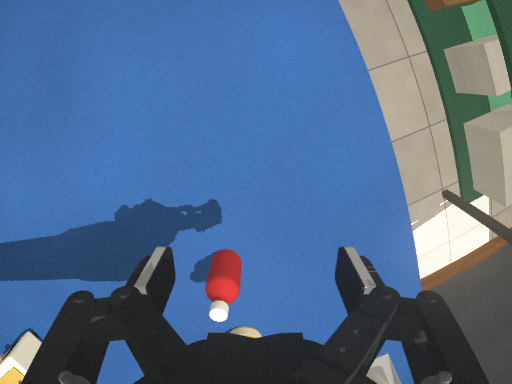

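Scene: orange wing near (182,165), grey near (233,182). In the side view the orange wing is at (280,355) and grey at (229,288). In the wrist view the box is only just at the lower left. I'll enlarge crops of the first two.

```bash
python3 - <<'E'
import cv2,numpy as np
a=cv2.imread('pics/a.png')[140:210,140:260];b=cv2.imread('pics/b.png')[250:384,190:320]
a=cv2.resize(a,None,fx=5,fy=5,interpolation=cv2.INTER_CUBIC)  # 600x350
b=cv2.resize(b,None,fx=4,fy=4,interpolation=cv2.INTER_CUBIC)  # 520x536
cv2.imwrite('pics/d.png',cv2.resize(np.hstack([cv2.copyMakeBorder(a[:, :400],0,186,0,0,0),b])[:536],(920,536))[:, :] if 0 else np.hstack([cv2.copyMakeBorder(a[:,:280],0,186,0,0,cv2.BORDER_CONSTANT),b]))
E
```

```text
(no output)
```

View pics/d.png

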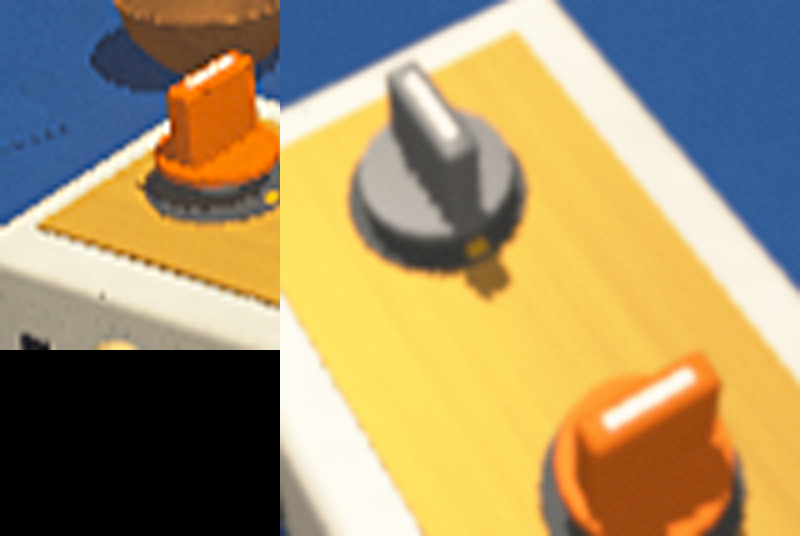

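Picture 5 shows the orange wing's white stripe from (271,356) to (293,343) in side pixels and (178,157) to (187,151) in scene pixels. The grey stripe runs from (222.5,269) to (234.5,284) in the side view.

```bash
cat > h.py <<'E'
import numpy as np
from plant import arm
def ray(s,u,v,z):
    d=np.array([(u-s['cx'])/s['fx'],(v-s['cy'])/s['fy'],1])
    R=np.array(s['R']);c=-R.T@s['t'];d=R.T@d
    return c+d*(z-c[2])/d[2]
E
python3 - <<'E'
from h import *
S=arm.snapshot('scene');D=arm.snapshot('side')
def two(s,p,q,z,n):
    a=ray(s,*p,z);b=ray(s,*q,z);m=(a+b)/2;d=b-a
    print(n,m.round(4),'len',np.linalg.norm(d).round(4),'yaw',np.degrees(np.arctan2(d[1],d[0])).round(1))
two(D,(271.3,355.8),(293,343.3),.167,'o side')
two(S,(177.6,156.8),(187,151.2),.167,'o scene')
two(D,(222.5,268.8),(234.5,284.3),.162,'g side')
E
```

```text
o side [ 0.5429 -0.1756  0.167 ] len 0.0305 yaw 13.1
o scene [ 0.5427 -0.1728  0.167 ] len 0.0319 yaw -166.8
g side [ 0.5099 -0.0506  0.162 ] len 0.0317 yaw -73.3
```

Call:
arm_command(
  moves=[
    [[-0.4, -0.4, 0, 0, 0, 0, 1], [-0.76, -0.82, 0, 0, 0, 0, 1], [-0.76, -0.82, 0, 0, 0, 0, 1], [-0.76, -0.82, 0, 0, 0, 0, 1], [-0.76, -0.82, 0, 0, 0, 0, 1], [-0.76, -0.82, 0, 0, 0, 0, 1], [-0.76, -0.82, 0, 0, 0, 0, 1], [-0.76, -0.82, 0, 0, 0, 0, 1], [-0.76, -0.82, 0, 0, 0, 0, 1], [-0.76, -0.82, 0, 0, 0, 0, 1]],
  ],
)

```text
time: 1.08
position: [0.3757, 0.3165, 0.2314]
tool_rot: [3.141, 0.0, 2.731]
contact_force: [0.5, -0.3, 0.2]
width: 0.0854
```

Call:
arm_command(
  moves=[
    [[-0.76, -0.82, 0, 0, 0, 0, 1], [-0.76, -0.82, 0, 0, 0, 0, 1], [-0.76, -0.82, 0, 0, 0, 0, 1], [-0.76, -0.82, 0, 0, 0, 0, 1], [-0.76, -0.82, 0, 0, 0, 0, 1], [-0.76, -0.82, 0, 0, 0, 0, 1], [-0.76, -0.82, 0, 0, 0, 0, 1], [-0.76, -0.82, 0, 0, 0, 0, 1], [-0.4, -0.4, 0, 0, 0, 0, 1], [0, 0, 0, 0, 0, 0, 1]],
  ],
)

```text
time: 1.92
position: [0.4713, 0.0446, 0.2316]
tool_rot: [-3.141, 0.001, 2.724]
contact_force: [-0.8, -0.4, 0.2]
width: 0.0853
```

Call:
arm_command(
  moves=[
    [[-0.73, -0.82, 0, 0, 0, 0, 1], [-0.73, -0.82, 0, 0, 0, 0, 1], [-0.73, -0.82, 0, 0, 0, 0, 1], [-0.73, -0.82, 0, 0, 0, 0, 1], [-0.73, -0.82, 0, 0, 0, 0, 1], [-0.73, -0.82, 0, 0, 0, 0, 1], [-0.73, -0.82, 0, 0, 0, 0, 1], [0, 0, 0, 0, 0, -1, 1], [0, 0, 0, 0, 0, -1, 1], [0, 0, 0, 0, 0, -1, 1]],
  ],
)

```text
time: 2.75
position: [0.5423, -0.1695, 0.2309]
tool_rot: [3.141, -0.001, 3.05]
contact_force: [0.3, 0.2, -0.0]
width: 0.085
```

Call:
arm_command(
  moves=[
    [[0, 0, 0, 0, 0, -1, 1], [0, 0, 0, 0, 0, -1, 1], [0, 0, 0, 0, 0, -1, 1], [0, 0, 0, 0, 0, 0, 1], [0, 0, 0, 0, 0, 0, 1]],
  ],
)

```text
time: 3.17
position: [0.5422, -0.1692, 0.2312]
tool_rot: [3.141, 0.0, -2.926]
contact_force: [1.1, -0.6, -0.6]
width: 0.0854
```

```bash
python3 - <<'E'
from h import *
import cv2
o=arm.get_obs();print(o['position'],o['tool_rot'],np.round(o['q'],2))
s=arm.snapshot('wrist');cv2.imwrite('pics/e.png',s['frame'])
R=np.array(s['R']);t=np.array(s['t'])
def pj(X):
    c=R@X+t;th=np.arccos(c[2]/np.linalg.norm(c));n=c[:2]/np.linalg.norm(c[:2]);return (s['fx']*th*n+[s['cx'],s['cy']]).round(1)
m=np.array([.543,-.174,.167]);d=np.array([np.cos(.229),np.sin(.229),0])
print([pj(m+k*d) for k in(-.0155,0,.0155)])
E
```

```text
[ 0.54217754 -0.16917119  0.23120757] [ 3.14099429e+00  3.57785949e-05 -2.92631371e+00] [-0.09  0.31  0.35  1.84 -0.13  1.02  2.1 ]
[array([249.5, 187.4]), array([249.9, 207.1]), array([250.3, 225.8])]
```

View pics/e.png

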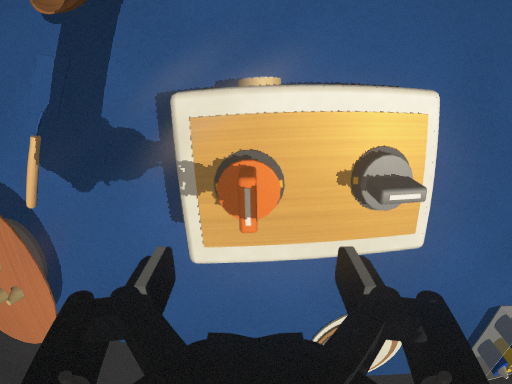

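Wrist view: the orange stripe runs from (249,187) to (248,226), against a prediction of (249.5,187) to (250,226), so the estimate holds. Descending.

Call:
arm_command(
  moves=[
    [[0, -0.16, 0.6, 0, 0, 0, 1], [0, 0, 0.8, 0, 0, 0, 1], [0, 0, 0.8, 0, 0, 0, 1], [0, 0, 0.6, 0, 0, 0, 1], [0, 0, 0.33, 0, 0, 0, 1], [0, 0, 0, 0, 0, 0, 1], [0, 0, 0, 0, 0, 0, 1]],
  ],
)

```text
time: 3.8
position: [0.5433, -0.1746, 0.1376]
tool_rot: [3.142, -0.0, -2.925]
contact_force: [0.1, 0.3, 1.5]
width: 0.0853
```

Call:
arm_command(
  moves=[
    [[0, 0, 0, 0, 0, 0, 0.5], [0, 0, 0, 0, 0, 0, 0.3], [0, 0, 0, 0, 0, 0, 0.2], [0, 0, 0, 0, 0, 0, 0.1], [0, 0, 0, 0, 0, 0, 0], [0, 0, 0, 0, 0, 0, 0], [0, 0, 0, 0, 0, 0, 0], [0, 0, 0, 0, 0, 0, 0], [0, 0, 0, 0, 0, 0, 0]],
  ],
  squeeze=60,
)

```text
time: 4.55
position: [0.5433, -0.1747, 0.1378]
tool_rot: [3.142, 0.0, -2.924]
contact_force: [-0.8, 0.8, 4.8]
width: 0.0129
```

```bash
python3 - <<'E'
from h import *
import cv2
o=arm.get_obs();print({k:np.round(o[k],3).tolist() for k in o})
cv2.imwrite('pics/f.png',np.hstack([cv2.resize(arm.snapshot('side')['frame'][230:384,180:360],(400,342)),cv2.resize(arm.snapshot('wrist')['frame'][90:384,100:444],(400,342))]))
E
```

```text
{'time': 4.55, 'q': [-0.052, 0.428, 0.325, 1.913, -0.181, 0.828, 2.157], 'qvel': [-0.001, -0.001, 0.0, -0.001, 0.001, 0.0, 0.001], 'effort': [0.269, -46.048, 4.97, -21.843, 0.106, -0.537, 0.004], 'position': [0.543, -0.175, 0.138], 'tool_rot': [3.142, 0.0, -2.924], 'contact_force': [-0.775, 0.818, 4.831], 'moment': [0.226, 0.344, 0.005], 'width': 0.013}
```

View pics/f.png

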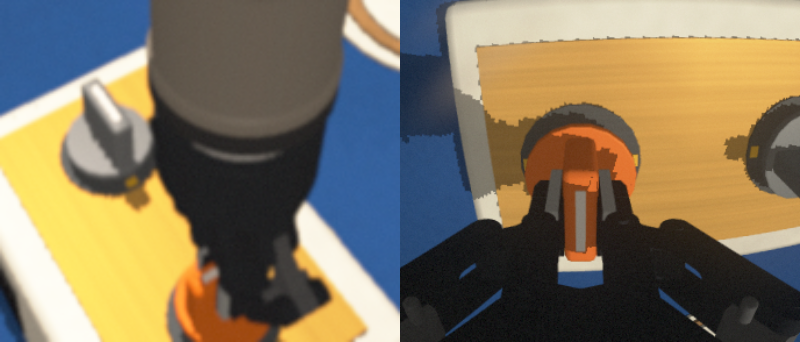

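Wing gripped across its thickness (stripe at about (580,220), between the pads) with little side force. Pressing.

Call:
arm_command(
  moves=[
    [[0, 0, 0.1, 0, 0, 0, 0], [0, 0, 0.1, 0, 0, 0, 0], [0, 0, 0.1, 0, 0, 0, 0], [0, 0, 0.05, 0, 0, 0, 0], [0, 0, 0, 0, 0, 0, 0], [0, 0, 0, 0, 0, 0, 0]],
  ],
  squeeze=60,
)

```text
time: 5.15
position: [0.5434, -0.1747, 0.1278]
tool_rot: [3.141, 0.001, -2.924]
contact_force: [-4.2, 1.7, 11.1]
width: 0.0133
```

Call:
arm_command(
  moves=[
    [[0, 0, 0.03, 0, 0, 0, 0], [0, 0, 0, 0, 0, 0.5, 0], [0, 0, 0, 0, 0, 0.7, 0], [0, 0, 0, 0, 0, 0.8, 0], [0, 0, 0, 0, 0, 0, 0]],
  ],
)

```text
time: 5.57
position: [0.5434, -0.1747, 0.127]
tool_rot: [3.141, 0.001, -3.138]
contact_force: [-2.5, 1.9, 12.3]
width: 0.0131
```

```bash
python3 - <<'E'
from h import *
o=arm.get_obs();print({k:np.round(o[k],3).tolist() for k in o})
E
```

```text
{'time': 5.567, 'q': [-0.088, 0.449, 0.374, 1.924, -0.221, 0.808, 1.98], 'qvel': [0.008, -0.002, -0.014, -0.001, 0.014, -0.002, 0.096], 'effort': [0.163, -43.422, 5.66, -20.683, -0.035, -1.214, -0.907], 'position': [0.543, -0.175, 0.127], 'tool_rot': [3.141, 0.001, -3.138], 'contact_force': [-2.5, 1.901, 12.325], 'moment': [0.371, 0.776, -0.012], 'width': 0.013}
```

Turning freely (moment about z is about 0). Continuing.

Call:
arm_command(
  moves=[
    [[0, 0, 0, 0, 0, 0.9, 0], [0, 0, 0, 0, 0, 0.9, 0], [0, 0, 0, 0, 0, 0.9, 0], [0, 0, 0, 0, 0, 0.9, 0], [0, 0, 0, 0, 0, 0.9, 0], [0, 0, 0, 0, 0, 0.9, 0], [0, 0, 0, 0, 0, 0.9, 0], [0, 0, 0, 0, 0, 0.9, 0], [0, 0, 0, 0, 0, 0.9, 0], [0, 0, 0, 0, 0, 0.9, 0]],
  ],
)

```text
time: 6.4
position: [0.5434, -0.1747, 0.127]
tool_rot: [3.141, -0.0, 2.203]
contact_force: [-3.1, 1.8, 11.4]
width: 0.0131
```

Call:
arm_command(
  moves=[
    [[0, 0, 0, 0, 0, 0.9, 0], [0, 0, 0, 0, 0, 0.9, 0], [0, 0, 0, 0, 0, 0.9, 0], [0, 0, 0, 0, 0, 0.6, 0], [0, 0, 0, 0, 0, 0, 0], [0, 0, 0, 0, 0, 0, 0]],
  ],
)

```text
time: 6.9
position: [0.5434, -0.1747, 0.1269]
tool_rot: [3.141, -0.0, 1.861]
contact_force: [-2.7, 1.8, 10.9]
width: 0.013
```

```bash
python3 - <<'E'
from h import *
o=arm.get_obs();print({k:np.round(o[k],3).tolist() for k in o})
E
```

```text
{'time': 6.9, 'q': [-0.328, 0.519, 0.706, 1.938, -0.445, 0.844, 0.906], 'qvel': [0.006, -0.002, -0.007, -0.001, 0.002, 0.0, 0.007], 'effort': [0.232, -41.339, 9.436, -19.805, -0.123, -1.218, -0.104], 'position': [0.543, -0.175, 0.127], 'tool_rot': [3.141, -0.0, 1.861], 'contact_force': [-2.706, 1.797, 10.886], 'moment': [0.403, 0.734, -0.033], 'width': 0.013}
```

Call:
arm_command(
  moves=[
    [[0, 0, 0, 0, 0, 0.5, 0], [0, 0, 0, 0, 0, 0, 0], [0, 0, -0.06, 0, 0, 0, 0], [0, 0, -0.06, 0, 0, 0, 0], [0, 0, -0.04, 0, 0, 0, 0], [0, 0, 0, 0, 0, 0, 0]],
  ],
)

```text
time: 7.4
position: [0.5433, -0.1747, 0.1317]
tool_rot: [3.141, -0.0, 1.809]
contact_force: [-3.6, 1.5, 9.5]
width: 0.0133
```

```bash
python3 - <<'E'
from h import *
o=arm.get_obs();print({k:np.round(o[k],3).tolist() for k in o})
E
```

```text
{'time': 7.4, 'q': [-0.341, 0.516, 0.724, 1.936, -0.449, 0.856, 0.859], 'qvel': [0.0, 0.002, -0.003, 0.001, -0.001, -0.006, 0.003], 'effort': [0.325, -42.061, 9.76, -20.306, -0.058, -1.018, -0.008], 'position': [0.543, -0.175, 0.132], 'tool_rot': [3.141, -0.0, 1.809], 'contact_force': [-3.551, 1.451, 9.463], 'moment': [0.357, 0.661, 0.049], 'width': 0.013}
```

Call:
arm_command(
  moves=[
    [[0, 0, 0, 0, 0, 0, 0.4], [0, 0, 0, 0, 0, 0, 0.7], [0, 0, 0, 0, 0, 0, 1], [0, 0, 0, 0, 0, 0, 1], [0, 0, 0, 0, 0, 0, 1], [0, 0, 0, 0, 0, 0, 1], [0, 0, 0, 0, 0, 0, 1], [0, 0, 0, 0, 0, 0, 1]],
  ],
)

```text
time: 8.07
position: [0.5431, -0.1747, 0.1307]
tool_rot: [-3.141, -0.0, 1.809]
contact_force: [-0.2, 0.9, 0.1]
width: 0.0856
```

Call:
arm_command(
  moves=[
    [[0, 0, -0.5, 0, 0, 0, 1], [0, 0, -0.8, 0, 0, 0, 1], [0, 0, -0.9, 0, 0, 0, 1], [0, 0, -0.9, 0, 0, 0, 1], [0, 0, -0.9, 0, 0, 0, 1], [0, 0, -0.9, 0, 0, 0, 1], [0, 0, 0, 0, 0, 0, 1]],
  ],
)

```text
time: 8.65
position: [0.5455, -0.1762, 0.283]
tool_rot: [3.134, 0.003, 1.809]
contact_force: [1.3, -0.6, 1.5]
width: 0.0851
```

```bash
python3 - <<'E'
from h import *
import cv2
o=arm.get_obs();print({k:np.round(o[k],3).tolist() for k in o})
cv2.imwrite('pics/g.png',np.hstack([cv2.resize(arm.snapshot('scene')['frame'][130:220,130:250],(400,300),interpolation=cv2.INTER_CUBIC),cv2.resize(arm.snapshot('wrist')['frame'][0:300,56:456],(400,300))]))
E
```

```text
{'time': 8.65, 'q': [-0.461, 0.335, 0.854, 1.79, -0.279, 1.134, 0.721], 'qvel': [0.015, 0.04, -0.029, 0.07, -0.035, -0.071, 0.032], 'effort': [-1.745, -36.829, 7.074, -26.612, 0.182, 0.879, -0.292], 'position': [0.546, -0.176, 0.283], 'tool_rot': [3.134, 0.003, 1.809], 'contact_force': [1.262, -0.556, 1.498], 'moment': [-0.019, -0.016, 0.009], 'width': 0.085}
```

View pics/g.png

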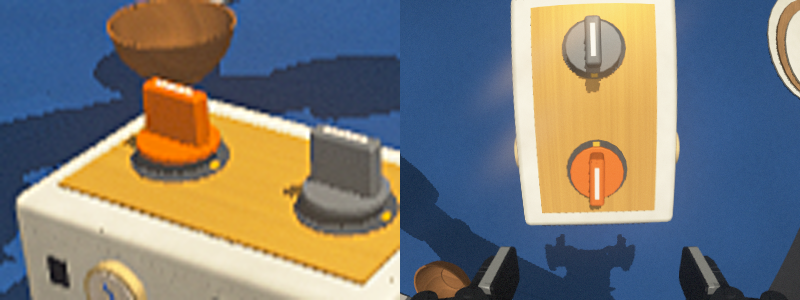

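Wrist and scene views: the orange wing now lies in line with the grey one, over the yellow marks. Checking its height numerically against the first scene picture.

```bash
python3 - <<'E'
from h import *
import cv2
s=arm.snapshot('scene');R=np.array(s['R']);t=np.array(s['t'])
for z in(.167,.162,.155):
    c=R@[.543,-.174,z]+t;print(z,c[0]/c[2]*s['fx']+s['cx'],c[1]/c[2]*s['fy']+s['cy'])
def cen(im):
    p=im[145:168,170:195].astype(int);v,u=np.nonzero(p.min(2)>150);return u.mean()+170,v.mean()+145,len(u)
print('before',cen(cv2.imread('pics/a.png')),'now',cen(s['frame']))
o=arm.get_obs();print(o['time'],o['contact_force'].round(1) if hasattr(o['contact_force'],'round') else o['contact_force'])
E
```

```text
0.167 181.89674653130623 153.8281249178378
0.162 182.09329592453923 155.90257939167137
0.155 182.36641066542722 158.7851326612886
before (np.float64(183.125), np.float64(159.6), 40) now (np.float64(182.44117647058823), np.float64(159.7941176470588), 34)
8.8 [-0.4 -0.2 -0.5]
```

```bash
python3 - <<'E'
from h import *
import cv2
def cen(im):
    p=im[148:162,174:192].astype(int);v,u=np.nonzero(p[...,0]>110);return u.mean()+174,v.mean()+148,len(u)
f=arm.snapshot('scene')['frame']
print('before',cen(cv2.imread('pics/a.png')),'now',cen(f))
E
```

```text
before (np.float64(183.69230769230768), np.float64(154.8846153846154), 26) now (np.float64(181.95454545454547), np.float64(155.77272727272728), 22)
```

The stripe is at (182.0,155.8), against (182.1,155.9) predicted for a caught head 5 mm down. Handing in.

```bash
python3 -c "
from plant import arm
print(arm.finish_job())"
```

```text
the job is handed in; nothing more can be done
None
```

The orange fastener is done up. I gripped its wing, pressed the head down about 11 mm, turned it about 89° clockwise, eased it up and let go. The job was handed in at about 9 s of the 32 s allowed.

- **Turned:** the last pictures show the orange wing in line with the grey one, over the yellow marks.
- **Caught:** the orange wing's white stripe sits at (182.0, 155.8) in the scene view. A head 5 mm down should put it at (182.1, 155.9), and a fully raised one at row 153.8.
- **Grey fastener:** it was not touched and looks unchanged.
- **Forces:** every wrist force reading was under about 13 N. The gripper is clear of everything, about 12 cm above the fastener.

**Check that disagreed:** my automatic stripe measurement on the first picture gave row 154.9, where hand reading gave 154.0. Stray background pixels probably caused this. My first attempt at that measurement was also spoiled, because it picked up the white casing. The height check therefore rests on the final stripe position matching its prediction, not on the before-and-after difference.

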